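Close the nesting canister

ROBOT

A 6-joint arm with a two-finger parallel gripper is mounted at the origin on a cart in front of the work surface, level with it; the furniture and walls round the work are solid. World frame = base frame: x ahead of the robot, y to its left, z up, the work surface at z = 0. Lengths are in m, angles in rad, forces in N, time in s.
With the tool pointing down it reaches from about 0.225 to 0.875 m from the base axis. Payload 3.4 kg.
Tool frame: the origin (TCP) lies on the centre line of the jaws, within the pads' length; the fingertips stand 22 mm ahead of it and the grasp point (between the pads) lies 3 mm ahead of it; z points along the fingers, y is the line along which they close (so a half turn about z gives the same grasp; the last joint's range is limited). The gripper opens to 85 mm and grips with 20 to 120 N. Pads are 22 mm wide; open, the fingers measure 114 mm over their backs; the gripper's body (76 mm by 85 mm) begins 54 mm behind the grasp point. The pads swing forward as they close: fully open they stand 13 mm farther back than shut.
Start: joints at [-1.452, 0.276, 1.505, -0, 1.361, -0.121], TCP at [0.137, -0.559, 0.253] pointing down, gripper open.
Joint ranges: [-2.89, 2.89], [-0.75, 2.08], [0.22, 2.7], [-1.18, 4.32], [0.11, 2.71], [-2.7, 2.7]. Speed limits (rad/s): [2.57, 2.57, 3.14, 3.14, 3.14, 3.14].

INTERFACE

Orientations are given as a unit quaternion [w, x, y, z].
In Python, from rig import manip gives the robot as it stands.
- The arm moves only by the shell command python3 steer.py 'ROWS' [OPENING] [FORCE]. ROWS is rows parted by semicolons, their numbers by spaces, 1 to 5 of them, each of 4 numbers: dx, dy, dz in m, then a turn about the tool's z in rad; each row shifts and turns the commanded pose from where the row before left it, along the tool's axes as they then stand; what a row does not reach is not made up. A row lasts 1/12 s, in which the tool goes at most 0.0417 m and 0.125 rad, less where a joint would pass 70% of its speed; a pose out of reach is approached as far as the arm can. OPENING is the finger opening in m, set as the command begins (- or left out keeps the last). The fingers move at their own pace and stop on an object; FORCE is the grip in N (left out, the last holds). Time passes only in rows, so rows that do not move let the fingers close. It prints the time, the measured TCP pose, the force, the opening and the grip force at its end.
- manip.get_state(): the state, without advancing time (a new reading comes with each control period).
- manip.get_image(name): name is "scene" or "top"; returns a dict with "img" (384x512x3 uint8, red, green, blue), "camera_matrix" (3x3 intrinsics, pixels), "T" (4x4, takes a point from camera to world coordinates). Camera axes: x right, y down, z forward; pixel columns grow to the right and rows downward; lengths in m; the calibration is good to about 2 mm. A picture is of the moment at which its call begins. There is no depth.
- manip.sign_off(): hands the job in; it is judged then, once.
The state is a dict: "clock": time; "qpos": joint angles; "qd": joint speeds; "effort": joint torques, N m; "position": TCP position; "ee_rot": TCP orientation; "contact_force": force on the tool from outside, world axes, zero at the start; "moment": the same for the moment, N m; "width": finger opening in m; "gripper_force": force on a finger pad.
Only numpy, scipy, OpenCV 4.12 (cv2) and the standard library are available. Lean on these libraries where they do the work, as an engineer would, in place of code of your own. Each camera call takes 0.05 s, during which the arm holds its last target. There are 200 camera calls.

TASK

The small canister stands nested in the open canister base. Take the tall cover (not the low one) from the cold hob and put it over the small canister: lower it with its bar handle across the line of the base's two ears until it sits fully down on the base, then give it a quarter turn, either way, so that the bar lies in line with the ears and the cover is locked, and let go. Leave the base and the low cover standing where they are.

Things in the scene. Friction and masses are not known exactly. Their poses are not given: they have to be found in the camera images.
- canister_base: Loose round steel pot, 0.9 kg, 96 mm wide, flat shoulder 40 mm high, two brass ears (132 mm over them). Origin: centre of underside; x through the ears, z up. Open neck 60 mm wide, 62 mm high; above each ear (+x, -x) it has a flange out to 40 mm radius, 65 deg of arc wide, underside 50 mm high, bevelled on top; gaps at +y, -y. Alike after half a turn.
- small_canister: Small closed steel canister, 44 mm in diameter, 100 mm high with its little brass knob, loose, already standing nested in the base (underside 6 mm, top 106 mm above the base's underside). Origin: centre of its underside, z up.
- tall_cover: Taller steel cover, 94 mm wide, 88 inside, rim down. Origin: centre of rim, z up. Roof 81 mm up (inside 76). Brass bar on top: 74 mm along x, 16 wide, 97 to 115 mm up. 2 rim tabs (+x, -x: below bar ends), to 36 mm radius, 40 deg wide, 5 high, clear the flanges if bar within 35 deg of square to base x. Seated 40 mm above base origin, play 4 mm, turns freely, no stop; locked at bar along base x.
- low_cover: The lower of the two covers, same material, diameter and handle, but its roof is only 46 mm above its rim (80 mm high with the handle): too low for the small canister. Origin: centre of its open underside, x along its bar, z up. To be left alone. Both covers start on the black hob, a flat glass 6 mm above the worktop.

How it is judged:
By the outcome, as a careful person would: the job done as asked, in the order asked, and still so for the second after the job is handed in, with the robot touching nothing.
It also fails if it takes over 40 s, if anything falls off the work surface, if the arm or the gripper's body presses on something with over 40 N, if the wrist force passes 120 N, or if a joint passes its speed limit or range.

## Working session

There is one attempt and no reset: what is moved stays moved. The work goes in short steps, Python scripts to look and compute and a shell command to move; the robot and the scene stay as the last step left them, time stands still between calls to the robot, and variables do not carry over. Pictures are saved under pics/ and viewed, at most 10 in all, crops included, and the job is handed in when it is done.

```bash
ls; mkdir -p pics; python3 - <<'E'
from rig import manip
import cv2,numpy as np,pickle
d={}
for n in("scene","top"):
    r=manip.get_image(n); d[n]=r
    cv2.imwrite(f"pics/{n}0.png",r["img"][:,:,::-1]); print(n,r["camera_matrix"].round(1).tolist(),r["T"].round(4).tolist())
pickle.dump(d,open("d0.pkl","wb"))
print(manip.get_state())
E
```

```text
pics
rig.py
steer.py
scene [[455.5, 0.0, 255.0], [0.0, 455.5, 186.1], [0.0, 0.0, 1.0]] [[-0.6649, -0.5695, 0.4833, 0.1074], [-0.7467, 0.4915, -0.4482, 0.5819], [0.0177, -0.6589, -0.752, 0.7006], [0.0, 0.0, 0.0, 1.0]]
top [[488.6, 0.0, 259.5], [0.0, 488.6, 195.7], [0.0, 0.0, 1.0]] [[-0.1058, -0.9723, 0.2084, 0.3193], [-0.9944, 0.103, -0.0242, 0.2079], [0.0021, -0.2098, -0.9777, 1.0211], [0.0, 0.0, 0.0, 1.0]]
{'clock': 0.1, 'qpos': array([-1.45201974e+00,  2.76535644e-01,  1.50602934e+00, -4.12374139e-05,
        1.36073120e+00, -1.21007619e-01]), 'qd': array([ 0.00033992, -0.00123627, -0.00172446, -0.00017564, -0.00046556,
       -0.00146011]), 'effort': array([ 9.35902353e-04, -4.17699337e+01, -2.46404904e+01, -1.23597151e-04,
        5.76464998e-03,  1.47620983e-05]), 'position': array([ 0.1364809, -0.5580971,  0.2525149]), 'ee_rot': array([-8.51784181e-04,  9.92820670e-01,  1.19609327e-01, -1.92116161e-05]), 'contact_force': array([-0.05975129, -0.21029796,  0.67205256]), 'moment': array([ 0.00357623, -0.00643329, -0.03183291]), 'gripper_force': 0.0, 'width': 0.08530175064247285}
```

View pics/scene0.png

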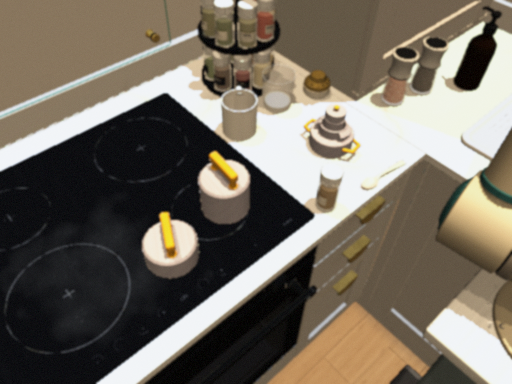

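View pics/top0.png

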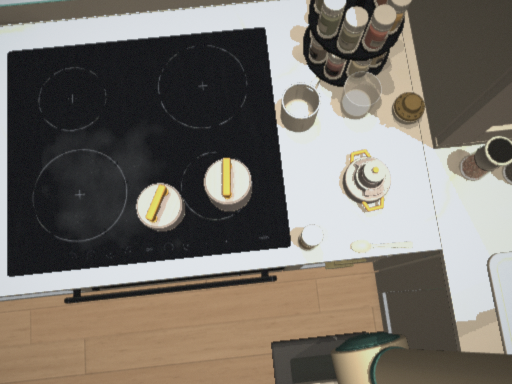

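Tall cover: scene ~(224,190), top ~(228,184). Base with canister: scene ~(332,133), top ~(367,180). I'll enlarge both views for closer pixel positions.

```bash
python3 - <<'E'
import cv2,pickle,numpy as np
d=pickle.load(open("d0.pkl","rb"))
def crop(n,boxes,f,k):
    t=[]
    for (u,v,w,h) in boxes:
        c=cv2.resize(d[n]["img"][v:v+h,u:u+w,::-1],None,fx=k,fy=k,interpolation=cv2.INTER_CUBIC)
        for i in range(0,w,10):cv2.line(c,(i*k,0),(i*k,6 if (u+i)%50 else 14),(0,0,255),1);cv2.putText(c,str(u+i),(i*k,24),0,.35,(0,0,255))
        for i in range(0,h,10):cv2.line(c,(0,i*k),(6,i*k),(0,0,255),1);cv2.putText(c,str(v+i),(8,i*k+4),0,.35,(0,0,255))
        t.append(c)
    cv2.imwrite(f,cv2.hconcat(t))
crop("top",[(195,145,65,75),(335,145,65,75)],"pics/top1.png",6)
crop("scene",[(190,145,65,85),(298,95,65,85)],"pics/scene1.png",6)
E
```

```text
(no output)
```

View pics/top1.png

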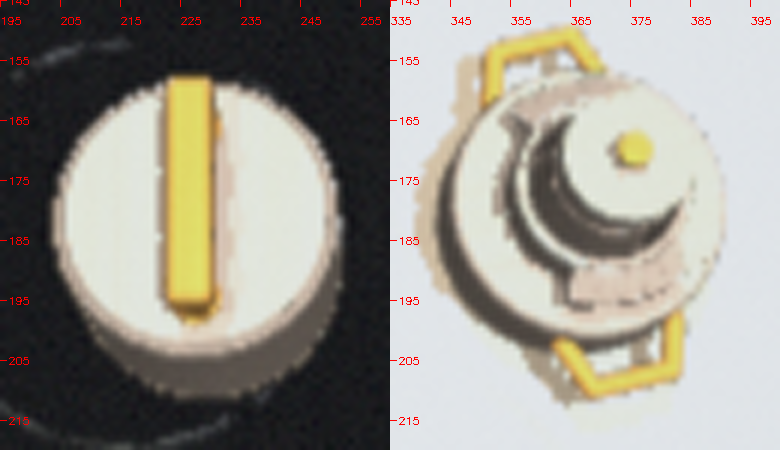

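View pics/scene1.png

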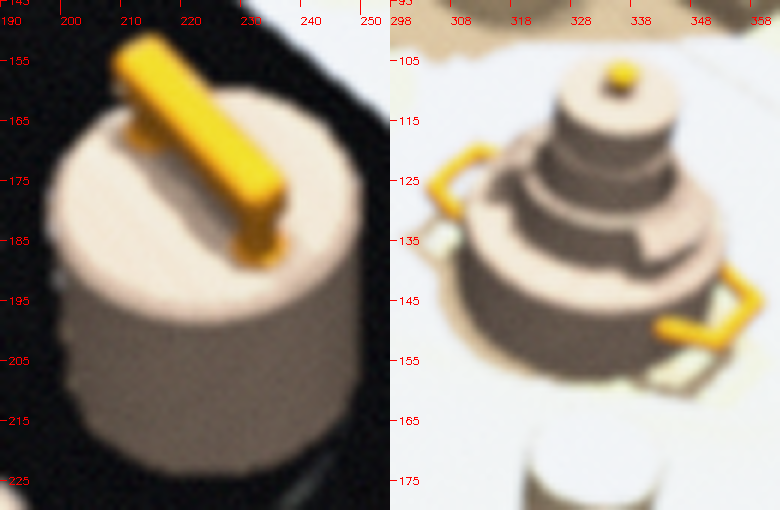

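Top view: bar ends (226.3,157.8) and (226.3,195.5); ears (358.9,151.5) and (375.9,208.2); knob (375.7,169.7). Scene: bar ends (212.2,152.7) and (234,176.7); ears (309.2,123.2) and (356,148.5); knob (336.7,107).

```bash
cat > h.py <<'E'
import numpy as np,cv2
def P(r): return r["camera_matrix"]@np.linalg.inv(r["T"])[:3]
def tri(a,b,pa,pb):
    X=cv2.triangulatePoints(P(a),P(b),np.array(pa,float).reshape(2,1),np.array(pb,float).reshape(2,1)).ravel(); return X[:3]/X[3]
def onz(r,p,z):
    d=r["T"][:3,:3]@np.linalg.inv(r["camera_matrix"])@[*p,1]; o=r["T"][:3,3]; return o+d*(z-o[2])/d[2]
def proj(r,X):
    x=P(r)@[*X,1]; return x[:2]/x[2]
E
python3 - <<'E'
import pickle,numpy as np
from h import *
d=pickle.load(open("d0.pkl","rb"));t,s=d["top"],d["scene"]
for n,a,b,z in[("barA",(226.3,157.8),(212.2,152.7),.121),("barB",(226.3,195.5),(234,176.7),.121),("earA",(358.9,151.5),(309.2,123.2),.03),("earB",(375.9,208.2),(356,148.5),.03),("knob",(375.7,169.7),(336.7,107),.104)]:
    X=tri(t,s,a,b); print(n,X.round(4),proj(t,X)-a,"at z:",onz(t,a,z).round(4),onz(s,b,z).round(4))
E
```

```text
barA [0.5919 0.2408 0.1193] [0.10341958 0.10385224] at z: [0.5917 0.241  0.121 ] [0.5902 0.2417 0.121 ]
barB [0.5192 0.2484 0.1201] [-0.38994002 -0.41180892] at z: [0.5181 0.2477 0.121 ] [0.5196 0.2495 0.121 ]
earA [ 0.604  -0.038   0.0247] [0.36269594 0.43951805] at z: [ 0.6035 -0.036   0.03  ] [ 0.5988 -0.0337  0.03  ]
earB [ 0.4795 -0.0538  0.0267] [0.01429407 0.01931729] at z: [ 0.479  -0.0529  0.03  ] [ 0.4776 -0.0507  0.03  ]
knob [ 0.542  -0.0446  0.1052] [0.01900948 0.02406806] at z: [ 0.5423 -0.0448  0.104 ] [ 0.5428 -0.0458  0.104 ]
```

```bash
cat >> h.py <<'E'
def yaw(q):
    w,x,y,z=q; return np.arctan2(2*(x*y+w*z),1-2*(y*y+z*z))
def go(x,y,z,psi):
    from rig import manip
    s=manip.get_state(); p=s["position"]; a=yaw(s["ee_rot"]); D=np.array([x,y,z])-p
    c,n=np.cos(a),np.sin(a); t=(np.radians(psi)-a+np.pi)%(2*np.pi)-np.pi
    print("tool d",np.round([c*D[0]+n*D[1],n*D[0]-c*D[1],-D[2]],4),"turn %.3f"%-t,"yaw %.1f"%np.degrees(a),"p",p.round(4),"F",s["contact_force"].round(1),"w %.4f t %.1f q"%(s["width"],s["clock"]),s["qpos"].round(2))
E
r='.024 -.0272 0 0;.024 -.0272 0 0;.024 -.0272 0 0;.024 -.0272 0 0;.024 -.0272 0 0'
echo skip >/dev/null
python3 steer.py '.024 -.0272 0 0;.024 -.0272 0 0;.024 -.0272 0 0;.024 -.0272 0 0;.024 -.0272 0 0' 0.085 60
python3 steer.py '.024 -.0272 0 0;.024 -.0272 0 0;.024 -.0272 0 0;.024 -.0272 0 0;.024 -.0272 0 0'
python3 steer.py '.024 -.0272 0 0;.024 -.0272 0 0;.024 -.0272 0 0;.024 -.0272 0 0;.024 -.0272 0 0'
python3 -c "from h import *;go(.5553,.2446,.19,-6)"
```

```text
clock: 0.52
position: [0.2211, -0.3961, 0.2528]
ee_rot: [-0.001, 0.993, 0.119, -0.0]
contact_force: [1.2, 0.2, 0.1]
width: 0.0849
gripper_force: 0.0
clock: 0.93
position: [0.3053, -0.2355, 0.2531]
ee_rot: [-0.0, 0.993, 0.119, -0.0]
contact_force: [0.4, -0.4, -0.7]
width: 0.085
gripper_force: 0.0
clock: 1.35
position: [0.3895, -0.0749, 0.2532]
ee_rot: [0.0, 0.993, 0.12, -0.0]
contact_force: [0.3, -0.1, 0.3]
width: 0.085
gripper_force: 0.0
tool d [ 0.2369 -0.271   0.0632] turn 0.345 yaw 13.7 p [ 0.3895 -0.0749  0.2532] F [ 0.3 -0.1  0.3] w 0.0850 t 1.4 q [-0.37  0.    1.84 -0.    1.3   0.97]
```

```bash
python3 steer.py '.024 -.0272 0 0;.024 -.0272 0 0;.024 -.0272 0 0;.024 -.0272 0 0;.024 -.0272 0 0'
python3 steer.py '.024 -.0272 0 0;.024 -.0272 0 0;.024 -.0272 0 0;.024 -.0272 0 0;.02 -.024 0 0'
python3 steer.py '0 0 .01 .115;0 0 .02 .115;0 0 .02 .115;0 0 .01 0;0 0 0 0'
python3 -c "from h import *;go(.5553,.2446,.117,-6)"
```

```text
clock: 1.77
position: [0.4738, 0.0858, 0.253]
ee_rot: [0.0, 0.993, 0.12, -0.0]
contact_force: [0.7, -0.3, -0.1]
width: 0.0852
gripper_force: 0.0
clock: 2.18
position: [0.5554, 0.2427, 0.2525]
ee_rot: [-0.0, 0.993, 0.12, -0.0]
contact_force: [1.0, -0.6, 0.4]
width: 0.0845
gripper_force: 0.0
clock: 2.6
position: [0.5529, 0.2399, 0.1901]
ee_rot: [0.001, 0.999, -0.051, -0.003]
contact_force: [0.3, -0.2, 0.7]
width: 0.085
gripper_force: 0.0
tool d [ 0.0019 -0.005   0.0731] turn 0.002 yaw -5.9 p [0.5529 0.2399 0.1901] F [ 0.3 -0.2  0.7] w 0.0850 t 2.6 q [ 0.29  0.36  1.54 -0.    1.25  1.97]
```

```bash
python3 steer.py '.002 -.005 .018 0;0 0 .018 0;0 0 .018 0;0 0 .012 0;0 0 .007 0' 
python3 steer.py '0 0 0 0;0 0 0 0' 
python3 -c "from h import *;go(.5553,.2446,.117,-6)"
python3 - <<'E'
from rig import manip;import cv2,numpy as np
a=manip.get_image("top")["img"][130:230,170:290];b=manip.get_image("scene")["img"][110:210,160:280]
cv2.imwrite("pics/g.png",cv2.resize(np.hstack([a,b])[:,:,::-1],None,fx=3.3,fy=3.3,interpolation=2))
E
```

```text
clock: 3.02
position: [0.5571, 0.2448, 0.1196]
ee_rot: [0.0, 0.999, -0.052, -0.0]
contact_force: [0.9, -0.5, 0.1]
width: 0.0847
gripper_force: 0.0
clock: 3.18
position: [0.5578, 0.2452, 0.121]
ee_rot: [-0.0, 0.999, -0.052, 0.001]
contact_force: [0.6, 0.1, 0.2]
width: 0.0849
gripper_force: 0.0
tool d [-0.0025  0.0008  0.004 ] turn 0.000 yaw -6.0 p [0.5578 0.2452 0.121 ] F [0.6 0.1 0.2] w 0.0849 t 3.2 q [ 0.3   0.42  1.63 -0.    1.09  1.98]
```

View pics/g.png

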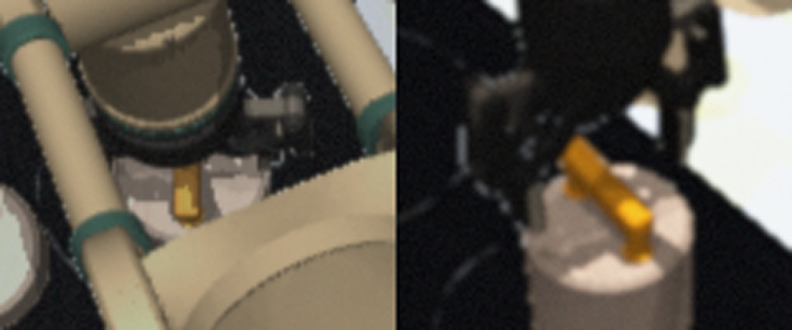

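The picture shows the fingers straddling the bar of the tall cover (scene half, bar ~(610,200)). I'll go down 4 mm and close.

```bash
python3 steer.py '-.0015 0 .003 0;0 0 .001 0;0 0 0 0;0 0 0 0;0 0 0 0' 0 60
python3 steer.py '0 0 0 0;0 0 0 0;0 0 0 0;0 0 0 0;0 0 0 0'
python3 -c "from h import *;go(.5553,.2446,.117,-6)"
```

```text
clock: 3.7
position: [0.5559, 0.2454, 0.1164]
ee_rot: [0.0, 0.999, -0.052, 0.0]
contact_force: [0.6, -0.1, -0.1]
width: 0.025
gripper_force: 0.0
clock: 4.12
position: [0.5558, 0.2452, 0.1164]
ee_rot: [0.0, 0.999, -0.053, 0.0]
contact_force: [-0.3, -0.9, 1.4]
width: 0.015
gripper_force: 60.7
tool d [-0.0004  0.0007 -0.0006] turn -0.001 yaw -6.0 p [0.5558 0.2452 0.1164] F [-0.3 -0.9  1.4] w 0.0150 t 4.1 q [ 0.3   0.43  1.63 -0.    1.08  1.98]
```

```bash
python3 steer.py '0 0 -.01 0;0 0 -.03 0;0 0 -.04 0;0 0 -.04 0;0 0 -.03 0' - 80
python3 steer.py '.0021 .0363 0 0;.0021 .0363 0 0;.0021 .0363 0 0;.0021 .0363 0 0'
python3 steer.py '.0021 .0363 0 0;.0021 .0363 0 0;.0021 .0363 0 0;.0021 .0363 0 0'
python3 steer.py '0 0 0 -.12;0 0 0 -.12;0 0 0 -.12;0 0 0 -.12;0 0 0 -.12'
python3 steer.py '0 0 0 -.12;0 0 0 -.12;0 0 0 -.12;0 0 0 -.12;0 0 0 -.12'
python3 steer.py '0 0 0 -.12;0 0 0 -.12;0 0 0 -.12;0 0 0 -.12;0 0 0 -.12'
python3 steer.py '0 0 0 0;0 0 0 0'
python3 -c "from h import *;go(.542,-.0455,.227,97.2)"
python3 - <<'E'
from rig import manip;import cv2,numpy as np,pickle
d={n:manip.get_image(n) for n in("top","scene")};pickle.dump(d,open("d1.pkl","wb"))
a=d["top"]["img"][120:240,310:430];b=d["scene"]["img"][50:170,270:390]
cv2.imwrite("pics/c.png",cv2.resize(np.hstack([a,b])[:,:,::-1],None,fx=3.3,fy=3.3,interpolation=2))
E
```

```text
clock: 4.53
position: [0.5562, 0.2456, 0.2698]
ee_rot: [-0.001, 0.999, -0.053, 0.001]
contact_force: [1.1, -0.0, -2.4]
width: 0.0147
gripper_force: 79.8
clock: 4.87
position: [0.5482, 0.099, 0.2667]
ee_rot: [0.0, 0.999, -0.052, 0.0]
contact_force: [0.8, -0.1, -2.2]
width: 0.0144
gripper_force: 79.8
clock: 5.2
position: [0.5413, -0.0467, 0.2665]
ee_rot: [-0.0, 0.999, -0.052, -0.0]
contact_force: [0.3, -0.4, -2.6]
width: 0.0146
gripper_force: 79.8
clock: 5.62
position: [0.5416, -0.0453, 0.2663]
ee_rot: [-0.0, 0.969, 0.248, -0.0]
contact_force: [0.5, 1.0, -3.2]
width: 0.0149
gripper_force: 79.8
clock: 6.03
position: [0.5417, -0.045, 0.2663]
ee_rot: [-0.0, 0.852, 0.523, -0.0]
contact_force: [-0.5, 0.6, -2.4]
width: 0.0149
gripper_force: 79.8
clock: 6.45
position: [0.5417, -0.045, 0.2664]
ee_rot: [-0.0, 0.66, 0.752, -0.0]
contact_force: [0.2, 0.5, -2.8]
width: 0.0147
gripper_force: 79.8
clock: 6.62
position: [0.5418, -0.0451, 0.2663]
ee_rot: [-0.0, 0.663, 0.749, -0.0]
contact_force: [-0.1, -0.0, -3.0]
width: 0.0144
gripper_force: 79.8
tool d [-0.0004  0.0002  0.0393] turn -0.005 yaw 96.9 p [ 0.5418 -0.0451  0.2663] F [-0.1 -0.  -3. ] w 0.0144 t 6.6 q [-0.21  0.22  1.55  0.    1.37 -0.33]
```

View pics/c.png

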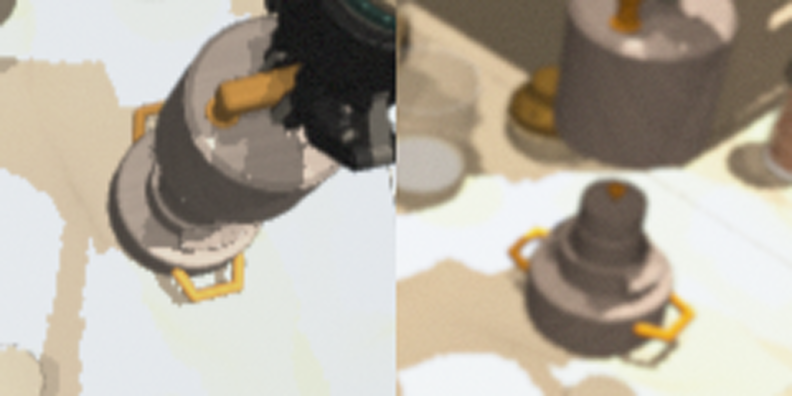

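The cover hangs above the base with its bar across the ears. I'll check the centring by overlaying predicted circles before lowering.

```bash
python3 - <<'E'
import pickle,cv2,numpy as np
from h import *
d=pickle.load(open("d1.pkl","rb"));out=[]
for n,u,v in(("top",315,120),("scene",285,40)):
    k=4;im=cv2.resize(np.ascontiguousarray(d[n]["img"][v:v+140,u:u+95,::-1]),None,fx=k,fy=k,interpolation=2)
    for c,z,r,col in(((.5418,-.0451),.1562,.047,(0,0,255)),((.5418,-.0451),.2372,.047,(0,0,255)),((.542,-.0455),.04,.048,(255,0,0)),((.542,-.0455),.102,.022,(0,160,0))):
        p=[(proj(d[n],(c[0]+r*np.cos(t),c[1]+r*np.sin(t),z))-(u,v)+.5)*k for t in np.linspace(0,6.283,60)]
        cv2.polylines(im,[np.int32(np.round(p))],True,col,1)
    out.append(im)
cv2.imwrite("pics/o.png",np.hstack(out))
E
```

```text
(no output)
```

View pics/o.png

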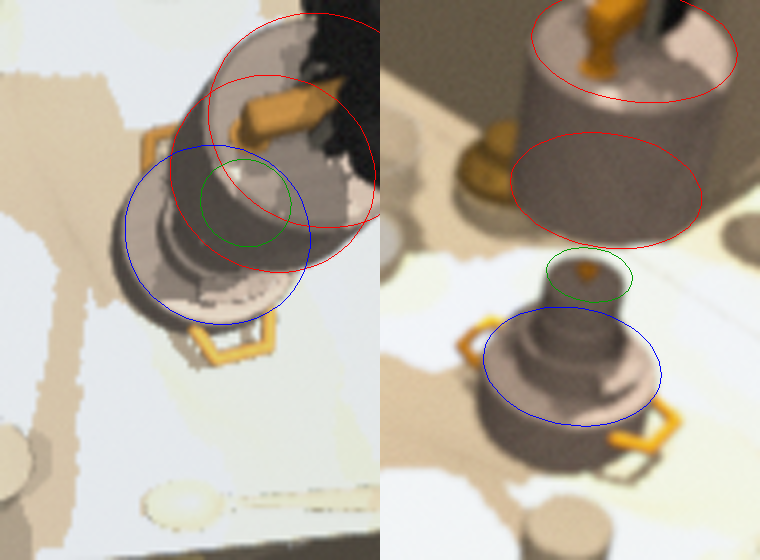

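Cover and base circles both agree with the images to about 1 mm (rim edge left ~170, shoulder left ~123 and right ~660), so I lower.

```bash
python3 steer.py '0 0 .02 0;0 0 .02 0;0 0 .02 0;0 0 .015 0;0 0 .01 0'
python3 steer.py '0 0 .006 0;0 0 0 0;0 0 0 0'
python3 -c "from h import *;go(.542,-.0455,.150,97.2)"
python3 steer.py '0 0 .005 0;0 0 .005 0;0 0 .003 0;0 0 0 0'
python3 -c "from h import *;go(.542,-.0455,.150,97.2)"
```

```text
clock: 7.13
position: [0.5411, -0.045, 0.1796]
ee_rot: [-0.001, 0.663, 0.749, -0.001]
contact_force: [-0.1, -0.0, -2.2]
width: 0.0145
gripper_force: 79.8
clock: 7.38
position: [0.5424, -0.0453, 0.1757]
ee_rot: [0.0, 0.662, 0.749, 0.0]
contact_force: [0.2, 0.3, -2.0]
width: 0.0145
gripper_force: 79.8
tool d [-0.0001 -0.0004  0.0257] turn -0.002 yaw 97.1 p [ 0.5424 -0.0453  0.1757] F [ 0.2  0.3 -2. ] w 0.0145 t 7.4 q [-0.21  0.29  1.69 -0.    1.16 -0.33]
clock: 7.72
position: [0.5415, -0.0452, 0.1617]
ee_rot: [-0.0, 0.662, 0.75, -0.0]
contact_force: [0.5, 0.0, -2.3]
width: 0.0146
gripper_force: 79.9
tool d [-0.0004  0.0004  0.0117] turn -0.002 yaw 97.1 p [ 0.5415 -0.0452  0.1617] F [ 0.5  0.  -2.3] w 0.0146 t 7.7 q [-0.21  0.3   1.72 -0.    1.13 -0.34]
```

No contact: rim at ~0.052, past the flange top. Lowering the rest gently.

```bash
python3 steer.py '0 0 .004 0;0 0 .004 0;0 0 .002 0;0 0 0 0'
python3 steer.py '0 0 .001 0;0 0 0 0'
python3 steer.py '0 0 .001 0;0 0 0 0'
python3 -c "from h import *;go(.542,-.0455,.150,97.2)"
```

```text
clock: 8.05
position: [0.5416, -0.0451, 0.1516]
ee_rot: [-0.001, 0.662, 0.75, -0.0]
contact_force: [-0.2, 0.6, -1.8]
width: 0.0146
gripper_force: 79.9
clock: 8.22
position: [0.542, -0.0452, 0.1512]
ee_rot: [0.0, 0.662, 0.75, -0.0]
contact_force: [0.1, 0.1, -2.9]
width: 0.0145
gripper_force: 79.9
clock: 8.38
position: [0.5423, -0.0453, 0.1506]
ee_rot: [0.0, 0.662, 0.75, 0.0]
contact_force: [0.4, -0.1, -1.4]
width: 0.0146
gripper_force: 80.1
tool d [-0.0002 -0.0003  0.0006] turn -0.002 yaw 97.1 p [ 0.5423 -0.0453  0.1506] F [ 0.4 -0.1 -1.4] w 0.0146 t 8.4 q [-0.21  0.31  1.73 -0.    1.1  -0.34]
```

```bash
python3 steer.py '0 0 .001 0;0 0 0 0' | grep -E "pos|contact"
python3 steer.py '0 0 .001 0;0 0 0 0'| grep -E "pos|contact"
python3 -c "from h import *;go(.542,-.0455,.150,97.2)"
```

```text
position: [0.5426, -0.0453, 0.1504]
contact_force: [-1.3, 1.7, 4.0]
position: [0.5426, -0.0453, 0.1503]
contact_force: [-1.2, 0.4, 9.7]
tool d [-0.0001 -0.0006  0.0003] turn -0.002 yaw 97.1 p [ 0.5426 -0.0453  0.1503] F [-1.2  0.4  9.7] w 0.0149 t 8.7 q [-0.21  0.31  1.73 -0.    1.1  -0.34]
```

Seated: contact at 0.150 as expected. I'll ease off the preload and make the quarter turn (+1.57 rad about tool z, so yaw goes from 97 to 7).

```bash
python3 steer.py '0 0 -.0015 0;0 0 0 .06;0 0 0 .1;0 0 0 .1;0 0 0 .1' | grep -E "pos|contact"
python3 steer.py '0 0 0 .1;0 0 0 .1;0 0 0 .1;0 0 0 .1;0 0 0 .1' | grep -E "pos|contact"
python3 steer.py '0 0 0 .1;0 0 0 .1;0 0 0 .1;0 0 0 .1;0 0 0 .1' | grep -E "pos|contact"
python3 steer.py '0 0 0 .1;0 0 0 .1;0 0 0 0;0 0 0 0' | grep -E "pos|contact"
python3 -c "from h import *;go(.542,-.0455,.150,7.2)
from rig import manip;print(manip.get_state()['moment'])"
```

```text
position: [0.5419, -0.0456, 0.1504]
contact_force: [-2.1, -0.5, 4.1]
position: [0.542, -0.0454, 0.1504]
contact_force: [-0.9, -0.2, 4.0]
position: [0.5421, -0.0452, 0.1504]
contact_force: [-0.9, 0.6, 2.9]
position: [0.5426, -0.0455, 0.1503]
contact_force: [-0.4, -0.3, 3.5]
tool d [-0.0006 -0.0001  0.0003] turn 0.011 yaw 7.9 p [ 0.5426 -0.0455  0.1503] F [-0.4 -0.3  3.5] w 0.0149 t 10.3 q [-0.21  0.31  1.73 -0.    1.1   1.22]
[-0.06729556 -0.01062987 -0.14252324]
```

```bash
python3 steer.py '0 0 0 .011;0 0 0 0;0 0 0 0' - 20 | grep -E "pos|contact"
python3 steer.py '0 0 0 0;0 0 0 0;0 0 0 0;0 0 0 0;0 0 0 0' 0.06 | grep -E "pos|contact|width"
python3 steer.py '0 0 -.005 0;0 0 -.02 0;0 0 -.035 0;0 0 -.04 0;0 0 -.04 0' 0.085| grep -E "pos|contact"
python3 steer.py '-.02 .03 0 0;-.02 .03 0 0;-.02 .03 0 0;-.02 .03 0 0;-.02 .03 0 0' | grep -E "pos|contact"
python3 steer.py '-.02 .03 0 0;-.02 .03 0 0;-.02 .03 0 0;-.02 .03 0 0;-.0 .0 0 0' | grep -E "pos|contact"
python3 - <<'E'
from rig import manip;import cv2,numpy as np,pickle
d={n:manip.get_image(n) for n in("top","scene")};pickle.dump(d,open("d2.pkl","wb"))
a=d["top"]["img"][130:230,320:420];b=d["scene"]["img"][75:175,280:380]
cv2.imwrite("pics/f.png",cv2.resize(np.hstack([a,b])[:,:,::-1],None,fx=4,fy=4,interpolation=2))
E
```

```text
position: [0.5425, -0.0454, 0.1503]
contact_force: [0.8, -0.5, 5.0]
position: [0.5417, -0.0452, 0.1494]
contact_force: [-0.7, 0.2, 0.3]
width: 0.0598
position: [0.5414, -0.0451, 0.2912]
contact_force: [1.1, -0.4, -0.3]
position: [0.4603, -0.2075, 0.2904]
contact_force: [0.0, -0.4, 0.8]
position: [0.394, -0.3411, 0.29]
contact_force: [0.7, 0.5, 0.0]
```

View pics/f.png

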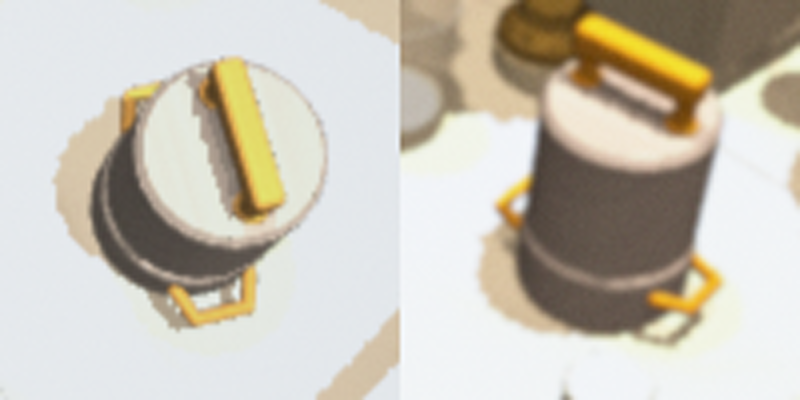

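```bash
python3 - <<'E'
import pickle
from h import *
d=pickle.load(open("d2.pkl","rb"));t,s=d["top"],d["scene"]
# bar top face end mids, read off pics/f.png: top (231,62),(268,204); scene (590,26),(697,82) less 400
f=lambda p,o:(o[0]+p[0]/4-.4,o[1]+p[1]/4-.4)
A=tri(t,s,f((231,60),(320,130)),f((188,26),(280,75)));B=tri(t,s,f((268,206),(320,130)),f((298,82),(280,75)))
print(A,B,(A+B)/2,np.degrees(np.arctan2(A[1]-B[1],A[0]-B[0])))
E=tri(t,s,f((225,316),(320,130)),f((304,292),(280,75)));print("earB",E)
E
```

```text
[ 0.57800215 -0.04299657  0.15045648] [ 0.50761478 -0.0470962   0.15393504] [ 0.54280846 -0.04504639  0.15219576] 3.3333599047449813
earB [ 0.47880722 -0.05210825  0.03048828]
```

```bash
python3 - <<'E'
import pickle
from h import *
def line(r,box,z,vmin):
    u,v,w,h=box; c=cv2.cvtColor(r["img"],cv2.COLOR_RGB2HSV)[v:v+h,u:u+w]
    m=((c[...,0]>18)&(c[...,0]<40)&(c[...,1]>110)&(c[...,2]>vmin)).astype(np.uint8)
    n,l,st,_=cv2.connectedComponentsWithStats(m); k=1+np.argmax(st[1:,4]); y,x=np.nonzero(l==k)
    X=np.array([onz(r,(a+u,b+v),z)[:2] for a,b in zip(x,y)])
    (cx,cy),wh,a=cv2.minAreaRect(np.float32(X*1000)); d=np.linalg.svd(X-X.mean(0))[2][0]
    print(len(x),"c",cx,cy,wh,"svd ang",np.degrees(np.arctan2(*(d*np.sign(d[0]))[::-1])))
a=pickle.load(open("d0.pkl","rb"));b=pickle.load(open("d2.pkl","rb"))
for vm in(190,205):
  line(a["top"],(210,145,40,60),.121,vm); line(b["top"],(360,138,45,50),.155,vm)
  line(a["scene"],(205,145,35,50),.121,vm); line(b["scene"],(320,75,45,35),.155,vm)
def ears(r,bx):
    C=[]
    for u,v,w,h in bx:
        c=cv2.cvtColor(r["img"],cv2.COLOR_RGB2HSV)[v:v+h,u:u+w]
        y,x=np.nonzero((c[...,0]>12)&(c[...,0]<40)&(c[...,1]>110)&(c[...,2]>150)); C.append(onz(r,(x.mean()+u,y.mean()+v),.028)[:2])
    D=C[0]-C[1]; print("ears",C,np.degrees(np.arctan2(D[1],D[0])),np.linalg.norm(D))
ears(a["top"],[(345,145,30,20),(360,195,30,20)])
E
```

```text
258 c 556.1759033203125 244.835205078125 (11.485878944396973, 70.7099609375) svd ang -5.328098469323839
266 c 542.0599365234375 -44.371768951416016 (71.15484619140625, 13.314386367797852) svd ang 7.578798121840576
261 c 555.0173950195312 245.49166870117188 (15.241246223449707, 74.32926177978516) svd ang -5.988907504836956
197 c 541.6190795898438 -43.47468185424805 (73.3066177368164, 17.716018676757812) svd ang 6.719620688280115
252 c 555.1963500976562 244.9264373779297 (11.485878944396973, 68.74237823486328) svd ang -5.218562152628747
265 c 542.266845703125 -44.34579849243164 (70.73780059814453, 13.314386367797852) svd ang 7.599284135276324
254 c 554.940673828125 245.33441162109375 (15.001980781555176, 72.35969543457031) svd ang -5.74456717497992
179 c 541.1332397460938 -43.48293685913086 (72.3353271484375, 15.08263111114502) svd ang 6.416252828202821
ears [array([ 0.5981424 , -0.03374777]), array([ 0.48606392, -0.04959773])] 8.049301937346838 0.1131936634466954
```

The bar lies at 7.2° ±0.5 and the ears at about 7.5°, so the cover is aligned. It is also seated and the arm is clear.

```bash
python3 -c "
from rig import manip
print(manip.sign_off(), manip.get_state()['clock'])"
```

```text
the job is handed in; nothing more can be done
the job is handed in; nothing more can be done
```

The tall cover is seated over the small canister and turned a quarter, its bar within about 1° of the ears' line and let go; the base did not shift in the pictures, the low cover was not touched, and the job is handed in.

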